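# Pull the orange mask plate from the gated rack and set it on the light easel

## Robot

A 6-joint arm with a two-finger parallel gripper is mounted at the origin on the work surface. World frame = base frame: x ahead of the robot, y to its left, z up, the work surface at z = 0. Lengths are in mm, angles in rad, forces in N, time in s.
With the tool pointing down it reaches from about 275 to 825 mm from the base axis. Payload 5.2 kg.
Tool frame: the origin (TCP) lies at the very end of the fingers, on their centre line; the grasp point (between the pads) lies 19 mm behind it; z points along the fingers, y is the line along which they close (so a half turn about z gives the same grasp; the last joint's range is limited). The gripper opens to 93 mm and grips with 3 to 60 N. Pads are 15 mm wide; open, the fingers measure 128 mm over their backs; the gripper's body (75 mm by 188 mm) begins 65 mm behind the grasp point.
Start: joints at [-1.446, 0.259, 1.535, -0, 1.348, -0.203], TCP at [177.099, -520.712, 218.653] pointing down, gripper open.
Joint ranges: [-3.14, 3.14], [-0.91, 2.08], [0.19, 2.58], [-1.22, 4.36], [0.22, 2.71], [-3.12, 3.12]. Speed limits (rad/s): [2.57, 2.57, 3.14, 3.14, 3.14, 3.14].

## Interface

Orientations are given as [roll, pitch, yaw] about the fixed x, y, z axes, in that order (R = Rz(yaw) Ry(pitch) Rx(roll)).
In Python, from bench import robot gives the robot as it stands. The module is installed in compiled form; this text tells all that it offers. Calls block until the motion is done:
- robot.move_ptp(position, orientation): joint-space move of the TCP to a pose.
- robot.move_linear(position, ori=None, speed=150, f_stop=None): straight line of the TCP; ori=None keeps the orientation; speed is the mean speed in mm/s. With f_stop (N) it stops when the force on the tool has changed by that much, and returns True; else False.
- robot.move_j(angles): joint-space move.
- robot.move_gripper(opening): opening from 0.0 (shut) to 1.0 (fully open); the grip force is fixed at half the most; returns when the fingers have stopped.
- robot.sleep(seconds).
- robot.inverse_kinematics(position, orientation): joint angles nearest the present ones, or None.
- robot.get_image(name): name is "scene" or "top" or "wrist"; returns a dict with "img" (420x560x3 uint8, blue, green, red), "fovy" (degrees; the focal length in pixels is half the picture's height over the tangent of half this angle, whatever the lens; pixels are square), "cx", "cy" (the principal point, pixels), "k1" (the pictures are not rectified: a ray, as slopes to the right and down, at radius r is drawn at 1 + k1 r^2 times it, then the intrinsics apply), "eye" and "orientation" of the camera in the world. Camera axes: x right, y down, z forward; pixel columns grow to the right and rows downward; lengths in mm; the calibration is good to about 2 mm. A picture is of the moment at which its call begins. There is no depth.
A pose or a line that the arm cannot do raises robot.MotionError and nothing moves.
- robot.hand_in(): hands the job in; it is judged then, once.
Readings, each from a call of its own:
- robot.current_t(): time.
- robot.current_qpos(): joint angles.
- robot.current_joint_vel(): joint speeds.
- robot.current_joint_efforts(): joint torques, N m.
- robot.current_tcp_pos(): TCP position.
- robot.current_eef_rot(): TCP orientation.
- robot.current_contact_force(): force on the tool from outside, world axes, zero at the start.
- robot.current_ft_torque(): the same for the moment, N m.
- robot.current_gripper_width(): opening from 0.0 (shut) to 1.0 (fully open).
- robot.current_finger_force(): force on a finger pad.
Only numpy, scipy, OpenCV 4.12 (cv2) and the standard library are available. Lean on these libraries where they do the work, as an engineer would, in place of code of your own. Each camera call takes 0.05 s, during which the arm holds its last target. There are 200 camera calls.

## Task

Slide the red-tabbed gate of the white rack fully open, draw the orange-framed mask plate straight up out of its slot and set it down, without dropping it, on the ledge of the inspection easel, right way up, centred and leaning back against the light panel. Then push the rack's gate fully shut again over the other plates. Leave the other plates in their slots and do not shift or knock over the bottle, the black lens barrel, the green beaker or the round wafer box.

Things in the scene. Friction and masses are not known exactly. Their poses are not given: they have to be found in the camera images.
- rack: Fixed white rack 136 (x) x 214 (y) x 100 mm; origin: centre of underside. 4 slots at y = -72, -24, 24, 72 mm, 12 mm wide, hold plates in its x-z plane, lower edges at z = 10, tops at z = 140 mm, 40 mm gaps between plates. Slots guide only the plates' side edges (|x| over 48 mm, z 10 to 100 mm). Two rods (top z = 142) run out to x = -132 at y = +-102 mm under the gate.
- gate (a joint): Rack's gate: aluminium strip 40 (x) x 214 (y) x 6 mm at z = 143 to 149 mm of the rack, lying over the -x end of all plates (20 mm overlap) so that none can be lifted. Slides along the rack's -x: 0 = fully shut, 0.045 m = fully open (plates free from 0.022). 3 N of friction holds it where it is left.
- gate_tab (a point): Centre of the gate's red upright tab, 12 (rack x) x 40 (rack y) x 36 mm high, standing on the strip at mid-length; the point is 18 mm below the tab's top and moves with the gate. Gate shut: at x = -62, y = 0, z = 167 mm in the rack's frame.
- plate_orange: The mask plate with an orange frame, standing in one of the rack's four slots: 110 mm wide (its x), 8 mm thick (its y), 130 mm tall (its z, up). Origin: centre of its lower edge. About 0.2 kg. The front and back are alike. Its x is along the rack's x at the start.
- plate_blue: The mask plate with a blue frame, in another slot: 110 mm wide (its x), 8 mm thick (its y), 130 mm tall (its z, up). Origin: centre of its lower edge. About 0.2 kg. The front and back are alike. 
- plate_black: The mask plate with a black frame, in another slot: 110 mm wide (its x), 8 mm thick (its y), 130 mm tall (its z, up). Origin: centre of its lower edge. About 0.2 kg. The front and back are alike. 
- plate_grey: The mask plate with a grey frame, in another slot: 110 mm wide (its x), 8 mm thick (its y), 130 mm tall (its z, up). Origin: centre of its lower edge. About 0.2 kg. The front and back are alike. 
- easel: Fixed inspection easel, base 130 (x) x 136 (y) x 12 mm; origin: centre of underside. Faces its +x: a panel with white light face, 120 mm wide, leans back 0.35 rad (top towards -x) and rises 80 mm along the slope above a 120 mm wide ledge square to it. Ledge 14 mm deep from panel to a black lip 8 mm high. A set plate stands 50 mm above the panel's top.
- easel_seat (a point): Where the centre of the plate's lower edge belongs: on the ledge, mid-width, 4 mm before the panel (plate flush on it). In the easel's frame x = 3.8, y = 0, z = 46.4 mm. The plate's x lies along the easel's y (either way round), its z leans 0.35 rad towards the easel's -x.
- bottle: White bottle with a blue cap, radius 26 mm, 155 mm tall, standing between rack and easel; origin: centre of its underside. Leave it alone.
- lens: Black lens barrel, radius 26 mm, 75 mm tall, standing behind the easel; origin: centre of its underside. Leave it alone.
- beaker: Green open beaker, rim radius 28 mm, 80 mm tall, standing in front (+x) of the easel; origin: centre of its underside. Leave it alone.
- shipper: Round flat wafer box, clear below and blue above, radius 58 mm, 20 mm high, lying beyond the rack and easel; origin: centre of its underside. Leave it alone.
Mind the look-alikes: they are no part of the job. What is shaped like the plate_orange but purple or yellow is not meant.

How it is judged:
By the outcome, as a careful person would: the job done as asked, in the order asked, and still so for the second after the job is handed in, with the robot touching nothing.
It also fails if it takes over 61 s, if anything falls off the work surface, if the arm or the gripper's body presses on something with over 40 N, if the wrist force passes 120 N, or if a joint passes its speed limit or range.

## Working session

There is one attempt and no reset: what is moved stays moved. The work goes in short steps, each a Python script; the robot and the scene stay as the last script left them, time stands still between calls to the robot, and variables do not carry over. Pictures are saved under pics/ and viewed, at most 10 in all, crops included, and the job is handed in when it is done.

```bash
mkdir -p pics
python3 - <<'E'
from bench import robot
import cv2,numpy as np,pickle
D={}
for n in("scene","top"):
    d=robot.get_image(n);D[n]=d;cv2.imwrite(f"pics/{n}0.png",d["img"])
    print(n,d["fovy"],d["cx"],d["cy"],d["k1"],d["eye"],d["orientation"])
pickle.dump(D,open("v0.pkl","wb"))
print(robot.current_t())
E
```

```text
scene 54.93890152902654 281.4358853550812 215.87282561377924 -0.053908390732084054 [1194.81522833  -37.58724718  883.50404668] [-2.44888227  0.00351413  1.51788145]
top 48.86644666054531 272.68135054620484 218.9150976213273 -0.020339295185241114 [ 341.24221081  -23.9040108  1239.77106311] [-2.93358674e+00  1.12683696e-03 -1.61279632e+00]
0.1
```

View pics/scene0.png

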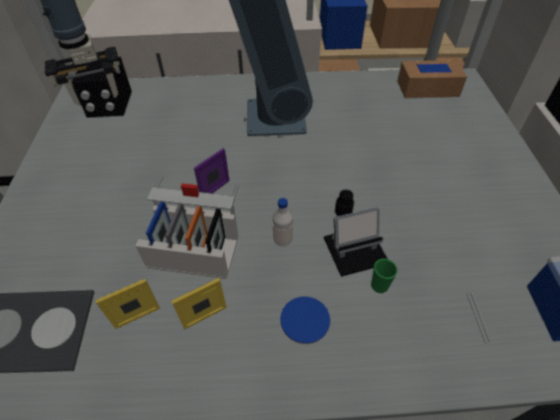

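View pics/top0.png

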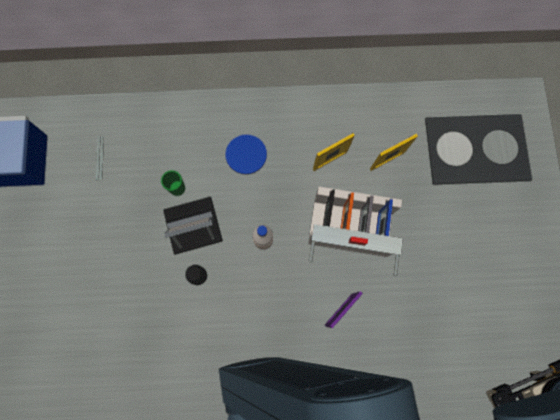

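The scene view has the rack near (190,235), the easel near (357,240), the bottle at (283,222), the lens at (345,203), the beaker at (383,275) and the shipper at (305,320). There are five candidate plates:
- Orange at scene (197,228) / top (348,211), in the rack's second slot.
- Purple at scene (212,173), standing outside the rack.
- Yellow at scene (128,303) and (200,302), also outside the rack.

Only the orange one is orange-framed and in a slot. I'll confirm it in an enlarged crop.

```bash
cat > h.py <<'E'
import numpy as np,cv2
from scipy.spatial.transform import Rotation as Ro
from scipy.optimize import least_squares
def RM(o): return Ro.from_euler("xyz",o).as_matrix()
def proj(d,P):
    P=np.atleast_2d(P).astype(float); c=(P-np.array(d["eye"]))@RM(d["orientation"])
    s=c[:,:2]/c[:,2:]; f=d["img"].shape[0]/2/np.tan(np.radians(d["fovy"])/2)
    return s*(1+d["k1"]*(s**2).sum(1,keepdims=True))*f+[d["cx"],d["cy"]]
def ray(d,p):
    f=d["img"].shape[0]/2/np.tan(np.radians(d["fovy"])/2)
    q=(np.array(p,float)-[d["cx"],d["cy"]])/f; s=q.copy()
    for _ in range(20): s=q/(1+d["k1"]*(s@s))
    v=RM(d["orientation"])@np.r_[s,1]; return np.array(d["eye"]),v/np.linalg.norm(v)
def atz(d,p,z):
    e,v=ray(d,p); return e+v*(z-e[2])/v[2]
def tri(obs):  # [(d,pix),...] -> point, ray miss distances
    A=0;b=0;L=[]
    for d,p in obs:
        e,v=ray(d,p);M=np.eye(3)-np.outer(v,v);A=A+M;b=b+M@e;L.append((M,e))
    X=np.linalg.solve(A,b); return X,[round(float(np.linalg.norm(M@(X-e))),1) for M,e in L]
def place(pose,P): # pose x,y,z,yaw
    x,y,z,a=pose;return np.atleast_2d(P)@Ro.from_euler("z",a).as_matrix().T+[x,y,z]
def fit(obs,x0,fixz=None): # obs [(d,model pt,pix)] ; 4-dof pose
    F=lambda q:q if fixz is None else np.r_[q[:2],fixz,q[2]]
    g=lambda q:np.concatenate([(proj(d,place(F(q),m))-p).ravel() for d,m,p in obs])
    q0=x0 if fixz is None else [x0[0],x0[1],x0[3]]
    r=least_squares(g,q0,x_scale=[100,100,1] if fixz is not None else [100,100,100,1],loss="soft_l1"); return F(r.x),np.sqrt((r.fun**2).mean())
def blob(img,lo,hi,box=None):
    h=cv2.cvtColor(img,cv2.COLOR_BGR2HSV);m=cv2.inRange(h,np.array(lo),np.array(hi))
    if box: k=np.zeros_like(m);a,b,c,e=box;k[b:e,a:c]=m[b:e,a:c];m=k
    ys,xs=np.nonzero(m);return (xs.mean(),ys.mean()),len(xs)
E
python3 - <<'E'
from h import *;import pickle
D=pickle.load(open("v0.pkl","rb"));s,t=D["scene"],D["top"]
bs=blob(s["img"],(0,150,90),(5,255,255),(170,175,215,205));bt=blob(t["img"],(0,150,90),(5,255,255),(335,225,380,255))
print(bs,bt,tri([(s,bs[0]),(t,bt[0])]))
print("easel",atz(t,(193,225),12),"bottle",atz(t,(262,231),155),atz(s,(283,243),0),"lens",atz(t,(196,273),75),"beaker",atz(t,(172,181),80),"ship",atz(t,(246,154),20),"purple",atz(t,(343,310),100))
def crop(d,b,k=None):
    a,c,e,f=b;return cv2.resize(d["img"][c:f,a:e],(400,300),interpolation=cv2.INTER_CUBIC)
g=np.vstack([np.hstack([crop(s,(130,180,250,270)),crop(t,(300,180,420,270))]),np.hstack([crop(s,(310,190,410,265)),crop(t,(150,185,250,260))])])
cv2.imwrite("pics/crop0.png",g)
E
```

```text
((np.float64(188.8653846153846), np.float64(185.96153846153845)), 52) ((np.float64(358.1375), np.float64(239.9375)), 80) (array([ 506.33128607, -227.89052283,  181.25313766]), [0.1, 0.1])
easel [592.48492632 182.99920745  12.        ] bottle [541.680555    -5.60123867 155.        ] [557.48340241  -2.72255876   0.        ] lens [456.11602647 165.67309145  75.        ] beaker [698.14106024 225.73198948  80.        ] ship [785.9887395   33.04614773  20.        ] purple [ 349.17879035 -193.41692108  100.        ]
```

View pics/crop0.png

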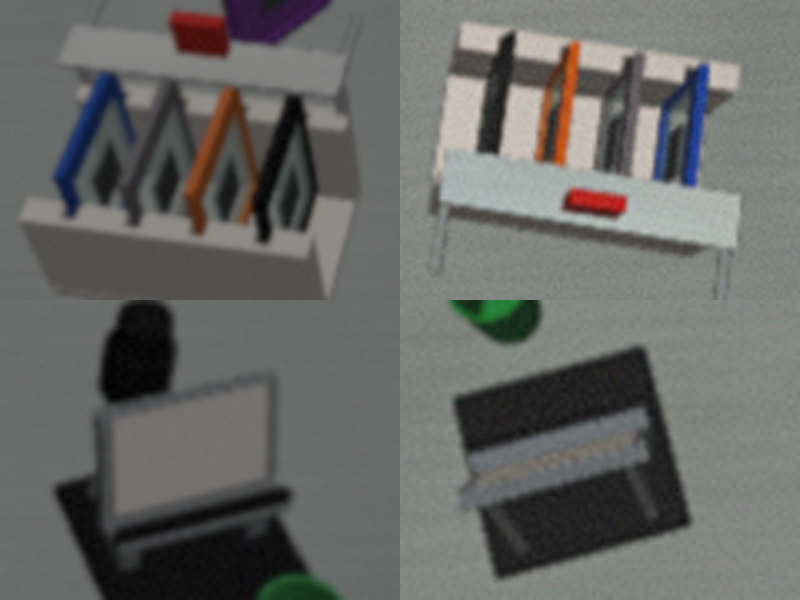

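The crop confirms it. Orange is the third plate from the left in the scene view (crop (215,165)) and second from the left in the top view (crop (557,105)). Its frame is clearly orange, next to black at the rack's +y end; purple and the yellows are outside. Next I'll fit the rack and easel poses.

Run:
```python
from h import *;import pickle
D=pickle.load(open("v0.pkl","rb"));s,t=D["scene"],D["top"]
S=lambda u,v:((u+.5)*.3+130-.5,(v+.5)*.3+180-.5); T=lambda u,v:((u-400+.5)*.3+300-.5,(v+.5)*.3+180-.5)
o=[(t,(-35,107,149),T(443,150)),(t,(-35,-107,149),T(740,195)),(t,(-75,107,149),T(438,205)),(t,(-75,-107,149),T(737,248)),
(t,(68,107,100),T(460,23)),(t,(68,-107,100),T(740,66)),(t,(55,24,140),T(574,42)),(t,(55,72,140),T(510,36)),(t,(55,-24,140),T(637,58)),(t,(55,-72,140),T(703,68)),
(s,(-75,-107,149),S(72,25)),(s,(-75,107,149),S(358,50)),(s,(68,-107,100),S(20,222)),(s,(68,107,100),S(310,257)),
(s,(55,24,140),S(193,190)),(s,(55,-72,140),S(62,180)),(s,(55,-24,140),S(127,188)),(s,(55,72,140),S(263,207))]
for z in(None,0):
    p,e=fit(o,[560,-220,0,-.1],z);print("rack",p.round(3),e)
for d,m,q in o: print(m,(proj(d,place(p,m))[0]-q).round(1))
print("tab",place(p,(-62,0,167)))
S=lambda u,v:((u+.5)/4+310-.5,(v-300+.5)/4+190-.5); T=lambda u,v:((u-400+.5)/4+150-.5,(v-300+.5)/4+185-.5)
o=[(t,(65,68,12),T(455,400)),(t,(65,-68,12),T(643,347)),(t,(-65,-68,12),T(690,522)),(t,(-65,68,12),T(498,577)),(s,(-65,-68,12),S(55,487))]
for z in(None,0):
    p,e=fit(o,[590,180,0,.2],z);print("easel",p.round(3),e)
for d,m,q in o: print(m,(proj(d,place(p,m))[0]-q).round(1))
c,sn=np.cos(.35),np.sin(.35)
top=np.array([3.8,0,46.4])+np.array([-c*4-sn*80,0,c*80-sn*4])
for y in(-60,60):
  P=top+[0,y,0]; print("panel top pred crop",y,(proj(s,place(p,P))[0]-[310,190])*4+[0,300],(proj(t,place(p,P))[0]-[150,185])*4+[400,300])
```

```text
rack [ 5.6988e+02 -2.4166e+02 -3.2350e+00 -1.9600e-01] 1.16937167912392
rack [ 5.70132e+02 -2.41041e+02  0.00000e+00 -1.96000e-01] 1.1996674712518889
(-35, 107, 149) [ 0.6 -1.5]
(-35, -107, 149) [-0.  -1.5]
(-75, 107, 149) [-0.2 -1.7]
(-75, -107, 149) [-0.7 -1. ]
(68, 107, 100) [-0.6  1.4]
(68, -107, 100) [-1.3  1. ]
(55, 24, 140) [-0.6  1.3]
(55, 72, 140) [-0.8  0.2]
(55, -24, 140) [-0.2 -0.6]
(55, -72, 140) [-0.5 -0.7]
(-75, -107, 149) [0.1 0.7]
(-75, 107, 149) [-3.1  1.8]
(68, -107, 100) [ 0.3 -1.4]
(68, 107, 100) [ 0.  -1.3]
(55, 24, 140) [-0.6  0.1]
(55, -72, 140) [-0.9 -1.6]
(55, -24, 140) [-0.8 -1.7]
(55, 72, 140) [-1.5 -2.6]
tab [[ 509.32176036 -228.95453544  167.        ]]
easel [ 5.94330e+02  1.86028e+02 -5.93600e+00  2.36000e-01] 0.579388403004137
easel [5.93989e+02 1.85153e+02 0.00000e+00 2.43000e-01] 0.7644948966150252
(65, 68, 12) [-1.1 -0.7]
(65, -68, 12) [-0. -1.]
(-65, -68, 12) [0.5 0.1]
(-65, 68, 12) [-0.5  0.5]
(-65, -68, 12) [-1.2 -0.9]
panel top pred crop -60 [ 95.80056907 419.46442616] [643.63342038 438.83805739]
panel top pred crop 60 [274.63373543 375.53690901] [455.31860882 492.49425296]
```

The rack fits at about (570,-241), yaw -0.196, and the easel at about (594,185), yaw 0.24. The heights agree with z≈0 for both. Next I'll check IK for the main poses and take wrist views of rack and easel from two places each.

```bash
cat >> h.py <<'E'
pi=np.pi
def down(yaw): return [pi,0,yaw]
def seatori(ye,sg=1,tilt=.35):
    pz=Ro.from_euler("z",ye).apply([-np.sin(tilt),0,np.cos(tilt)]);x=sg*Ro.from_euler("z",ye).apply([0,1,0])
    return Ro.from_matrix(np.c_[x,np.cross(-pz,x),-pz]).as_euler("xyz"),pz
E
python3 - <<'E'
from bench import robot
from h import *;import pickle
print(robot.current_eef_rot())
R=(570.,-241.,0,-.196);E=(594.,185.,0,.242)
f=lambda q:None if q is None else np.round(q,2)
for k in(0,pi): print("rack",f(robot.inverse_kinematics(place(R,(0,24,108))[0],down(R[3]+k))),f(robot.inverse_kinematics(place(R,(-135,0,155))[0],down(R[3]+k))))
for sg in(1,-1):
    o,pz=seatori(E[3],sg);s=place(E,(3.8,0,46.4))[0]
    print("easel",sg,f(robot.inverse_kinematics(s+98*pz,o)),f(robot.inverse_kinematics(s+220*pz,o)))
D={}
def shot(n):
    d=robot.get_image("wrist");D[n]=d;cv2.imwrite(f"pics/{n}.png",d["img"]);print(n,robot.current_tcp_pos(),d["eye"],d["orientation"],d["fovy"],d["k1"],robot.current_t())
robot.move_ptp(place(R,(-40,0,360))[0],down(R[3]));shot("w1")
pickle.dump(D,open("w.pkl","wb"))
E
```

```text
[-3.14000674e+00 -2.88662046e-04  3.27795009e-01]
rack [-0.54  0.46  1.52 -0.    1.16  1.22] [-0.69  0.2   1.77 -0.    1.17  1.08]
rack [-0.54  0.46  1.52  0.    1.16 -1.92] [-0.69  0.2   1.77  0.    1.17 -2.06]
easel 1 [ 0.08  0.21  1.87  0.08  0.71 -0.21] [ 0.07  0.02  1.79  0.07  0.99 -0.2 ]
easel -1 [0.08 0.21 1.87 0.08 0.71 2.93] [0.07 0.02 1.79 0.07 0.99 2.94]
w1 [ 530.23779297 -234.06778841  359.48487973] [ 603.1943291  -248.45967737  527.10591891] [ 2.87145695e+00  7.77656532e-05 -1.76789440e+00] 63.15133187075673 0.023619227673863298 1.8917
```

View w1.

View pics/w1.png

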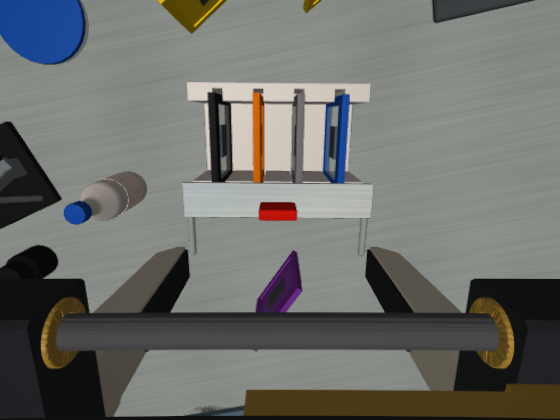

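w1 shows the rack squarely:
- The far gate corners are at (183,184) and (372,183), and the tab is at (278,211).
- The plate tops' far ends are black (214,93), orange (258,93), grey (298,93) and blue (343,95).
- The far wall corners are at (187,83) and (370,84).

I'll take a second wrist place for triangulation, then views over the easel.

Run:
```python
from bench import robot
from h import *;import pickle
R=(570.,-241.,0,-.196);E=(594.,185.,0,.242)
D=pickle.load(open("w.pkl","rb"))
def shot(n):
    d=robot.get_image("wrist");D[n]=d;cv2.imwrite(f"pics/{n}.png",d["img"]);print(n,robot.current_t())
robot.move_ptp(place(R,(-110,50,330))[0],down(R[3]));shot("w2")
robot.move_ptp(place(E,(-40,30,330))[0],down(E[3]));shot("w3")
robot.move_ptp(place(E,(-60,-30,330))[0],down(E[3]));shot("w4")
pickle.dump(D,open("w.pkl","wb"))
a=D["w1"]
o=[(a,(-35,107,149),(183,184)),(a,(-35,-107,149),(372,183)),(a,(68,107,100),(187,83)),(a,(68,-107,100),(370,84)),(a,(55,24,140),(258,93)),(a,(55,-24,140),(298,93)),(a,(55,-72,140),(343,95)),(a,(55,72,140),(214,93))]
for z in(None,0):
    p,e=fit(o,[570,-241,0,-.196],z);print("rack",p.round(3),e)
for d,m,q in o: print(m,(proj(d,place(p,m))[0]-q).round(1))
print("tab pred",proj(a,place(p,[(-56,0,185),(-68,20,185),(-68,-20,185),(-68,0,149)])))
for n in("w1","w2"):
  for nm,lo,hi in(("red",(0,150,90),(4,255,255)),("or",(6,150,90),(16,255,255))):
    h=cv2.cvtColor(D[n]["img"],cv2.COLOR_BGR2HSV);m=cv2.inRange(h,np.array(lo),np.array(hi));k,l,st,c=cv2.connectedComponentsWithStats(m)
    i=1+st[1:,4].argmax();print(n,nm,st[i],c[i])
im=np.hstack([cv2.resize(D[n]["img"],(400,300),interpolation=cv2.INTER_AREA) for n in("w3","w4")]);cv2.imwrite("pics/w34.png",im)
```

```text
w2 2.3917
w3 3.8667
w4 4.275
rack [ 5.72141e+02 -2.43240e+02 -2.92800e+00 -2.06000e-01] 2.39606479210514
rack [ 5.71907e+02 -2.43270e+02  0.00000e+00 -2.06000e-01] 2.3297463057952337
(-35, 107, 149) [-1.2 -6.3]
(-35, -107, 149) [ 1.5 -3.5]
(68, 107, 100) [0.  0.3]
(68, -107, 100) [-0.2  1. ]
(55, 24, 140) [-1.9  0.7]
(55, -24, 140) [2.9 1.2]
(55, -72, 140) [ 2.8 -0.5]
(55, 72, 140) [-2.8  0.2]
tab pred [[277.57312246 204.84345183]
 [258.28037934 215.82224776]
 [296.63937392 216.16242714]
 [277.42756025 207.18976982]]
w1 red [259 203  38  18 442] [276.99773756 214.13348416]
w1 or [253  92  11  91 845] [257.70295858 136.44615385]
w2 red [309 141  47  15 633] [331.66034755 148.37914692]
w2 or [ 295   10   16  108 1172] [303.26365188  64.05290102]
```

View pics/w34.png

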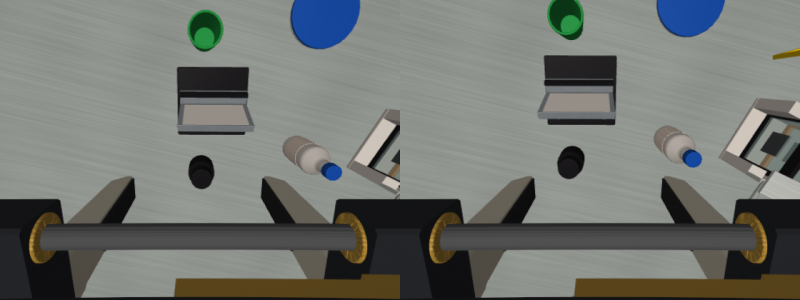

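w34 shows the easel squarely in both views (full-res ×1.4 px): in w3 the panel is at about (302,160) and the base's far edge at row 95; in w4 it's at about (247,145). Some rack residuals are larger than I want, so I'll view enlarged crops with model overlays to refine both fits.

Run:
```python
from h import *;import pickle
D=pickle.load(open("w.pkl","rb"))
R=(570.5,-242.,0,-.2);E=(594.,185.3,0,.242)
def crop(n,x,y,w,pose,M):
    k=400/w;h=w*3//4;im=cv2.resize(D[n]["img"][y:y+h,x:x+w],(400,300),interpolation=cv2.INTER_CUBIC)
    for u,v in proj(D[n],place(pose,M)):
        c=(int(round((u-x+.5)*k-.5)),int(round((v-y+.5)*k-.5)));cv2.drawMarker(im,c,(255,0,255),cv2.MARKER_CROSS,7,1)
    return im
M=[(-35,107,149),(-35,-107,149),(-75,107,149),(-75,-107,149),(68,107,100),(68,-107,100)]+[(55,y,140) for y in(-72,-24,24,72)]+[(-56,20,185),(-56,-20,185)]
s=np.array([3.8,0,46.4]);n=np.array([np.cos(.35),0,np.sin(.35)]);u=np.array([-np.sin(.35),0,np.cos(.35)])
ME=[(a,b,12) for a in(-65,65) for b in(-68,68)]+[s-4*n+80*u+[0,y,0] for y in(-60,60)]+[s+10*n+8*u+[0,y,0] for y in(-60,60)]
cv2.imwrite("pics/ov.png",np.vstack([np.hstack([crop("w1",170,75,220,R,M),crop("w2",200,0,240,R,M)]),np.hstack([crop("w3",240,85,120,E,ME),crop("w4",185,70,120,E,ME)])]))
```

```text
(no output)
```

View pics/ov.png

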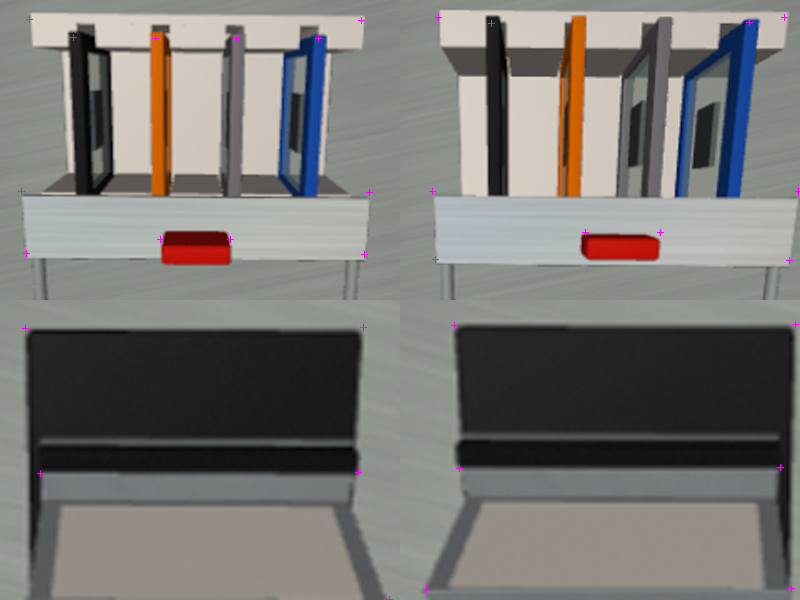

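The overlays match within about 1 px: the orange top's far end is at (159,33) in crop w1 and (579,17) in crop w2, and the easel's lip and panel top sit on the crosses. I'll do a final refit with these picks.

Run:
```python
from h import *;import pickle
D=pickle.load(open("w.pkl","rb"))
def mk(n,x,y,w,X0,Y0): 
    k=400/w; return lambda m,u,v:(D[n],m,((u-X0+.5)/k+x-.5,(v-Y0+.5)/k+y-.5))
a=mk("w1",170,75,220,0,0);b=mk("w2",200,0,240,400,0);c=mk("w3",240,85,120,0,300);e=mk("w4",185,70,120,400,300)
o=[a((68,107,100),32,15),a((68,-107,100),364,17),a((55,72,140),76,35),a((55,24,140),159,33),a((55,-24,140),232,35),a((55,-72,140),316,36),
 b((68,107,100),440,12),b((68,-107,100),786,14),b((55,72,140),492,17),b((55,24,140),579,17),b((55,-24,140),662,18),b((55,-72,140),750,20)]
for z in(None,0):
    R,er=fit(o,[570,-241,0,-.196],z);print("rack",R.round(3),er)
print("orange top far end",tri([x[::2] for x in(o[3],o[9])]), place(R,(55,24,140)))
g=[a((-35,107,149),24,196),a((-35,-107,149),369,195),a((-75,107,149),27,258),a((-75,-107,149),366,257),b((-35,107,149),436,197),b((-35,-107,149),797,197),b((-75,107,149),437,262),b((-75,-107,149),793,265),
 a((-56,20,185),162,243),a((-56,-20,185),231,243),b((-56,20,185),582,237),b((-56,-20,185),660,237)]
G,er=fit(g,[570,-241,0,-.196],0);print("gate-based",G.round(3),er,"in rack frame",Ro.from_euler("z",-R[3]).apply(G[:3]-R[:3]))
for i in(8,9): print("tab corner",tri([x[::2] for x in(g[i],g[i+2])]),place(R,g[i][1]))
s=np.array([3.8,0,46.4]);n=np.array([np.cos(.35),0,np.sin(.35)]);u=np.array([-np.sin(.35),0,np.cos(.35)])
L=lambda y:s+10*n+8*u+[0,y,0]; P=lambda y:s-4*n+80*u+[0,y,0]
q=[c((65,68,12),27,331),c((65,-68,12),361,331),c(L(60),40,472),c(L(-60),357,472),c(P(-60),389,598),e((65,68,12),457,327),e((65,-68,12),793,328),e(L(60),458,468),e(L(-60),780,467),e(P(60),425,590),e(P(-60),790,590)]
for z in(None,0):
    E,er=fit(q,[594,185,0,.24],z);print("easel",E.round(3),er)
print("lip",tri([q[2][::2],q[7][::2]]),place(E,L(60)))
pickle.dump((R,E),open("pose.pkl","wb"))
```

```text
rack [ 5.72748e+02 -2.43089e+02 -1.40600e+00 -2.06000e-01] 0.9751903435644511
rack [ 5.72492e+02 -2.42911e+02  0.00000e+00 -2.06000e-01] 1.0002246992094797
orange top far end (array([ 631.7584196 , -231.89882875,  138.24317371]), [0.6, 0.6]) [[ 631.24030393 -230.68052656  140.        ]]
gate-based [ 5.67712e+02 -2.42160e+02  0.00000e+00 -1.98000e-01] 0.9090043560380068 in rack frame [-4.83270032 -0.2430279   0.        ]
tab corner (array([ 515.58912953, -210.44921493,  175.93451991]), [1.0, 1.0]) [[ 521.7728042 -211.8691868  185.       ]]
tab corner (array([ 508.62047478, -250.70930375,  182.42610922]), [0.1, 0.1]) [[ 513.58303777 -251.02180773  185.        ]]
easel [ 5.93513e+02  1.85337e+02 -2.38200e+00  2.40000e-01] 0.44665493698219183
easel [5.93557e+02 1.85368e+02 0.00000e+00 2.40000e-01] 0.5183079323113594
lip (array([590.03638406, 246.18289435,  57.9791182 ]), [0.2, 0.2]) [[589.4356194  246.1321536   57.34395978]]
```

Everything is consistent: the heights come out within 1–2 mm of nominal, and the gate sits about 0–5 mm open. Now I'll push the gate open with closed fingers, using a force stop.

Run:
```python
from bench import robot
from h import *;import pickle
R=np.array([571.8,-242.6,0,-.203]);_,E=pickle.load(open("pose.pkl","rb"));pickle.dump((R,E),open("pose.pkl","wb"))
o=down(R[3]);P=lambda *p:place(R,p)[0]
robot.move_gripper(0)
robot.move_ptp(P(-34,0,230),o)
print(robot.move_linear(P(-34,0,160),speed=100,f_stop=8),robot.current_tcp_pos())
print(robot.move_linear(P(-80,0,160),speed=60,f_stop=15),robot.current_contact_force())
print(robot.move_linear(P(-108,0,160),speed=25,f_stop=10),robot.current_contact_force())
q=Ro.from_euler("z",-R[3]).apply(np.array(robot.current_tcp_pos())-R[:3]);print("stop rack x",q)
robot.move_linear(P(q[0]+8,0,160),speed=60);robot.move_linear(P(q[0]+8,0,230),speed=150)
robot.move_ptp(P(-40,0,360),o)
d=robot.get_image("wrist");cv2.imwrite("pics/w5.png",d["img"]);pickle.dump(d,open("w5.pkl","wb"));print(robot.current_t())
h=cv2.cvtColor(d["img"],cv2.COLOR_BGR2HSV);m=cv2.inRange(h,np.array((0,150,90)),np.array((4,255,255)));k,l,st,c=cv2.connectedComponentsWithStats(m);i=1+st[1:,4].argmax();print(st[i],c[i],[proj(d,P(-62-g,0,185))[0].round(1) for g in(0,22,45)])
```

```text
False [ 538.96408727 -235.86515039  160.62322679]
False [-0.2664678   0.76009684 -0.91814135]
True [ 1.95162447 -0.69250726  1.83047244]
stop rack x [-9.03327154e+01  1.17016560e-01  1.59772663e+02]
11.1
[260 237  36  20 388] [277.45876289 242.37886598] [array([277.4, 212.6]), array([277.4, 232.7]), array([277.4, 253.1])]
```

View pics/w5.png

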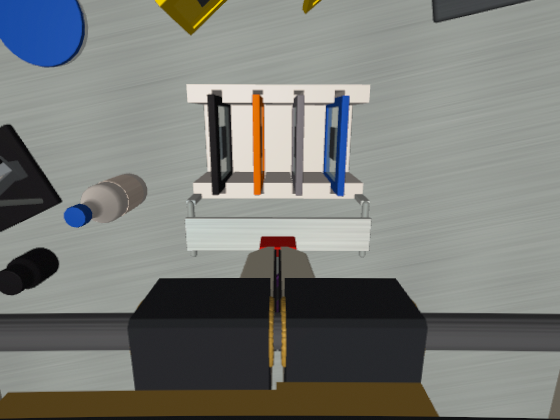

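w5 shows the gate off the plates, its far edge at row 218 and the rod ends about 5 px past its near edge. I'll repeat the push with a higher stop force to confirm it's at the end stop.

Run:
```python
from bench import robot
from h import *;import pickle
R,E=pickle.load(open("pose.pkl","rb"));d=pickle.load(open("w5.pkl","rb"))
o=down(R[3]);P=lambda *p:place(R,p)[0]
print("pred far edge rows",[proj(d,P(-35-g,0,149))[0][1].round(1) for g in(35,40,45)],"near",[proj(d,P(-75-g,0,149))[0][1].round(1) for g in(35,40,45)])
robot.move_ptp(P(-80,0,230),o);robot.move_linear(P(-80,0,160),speed=120,f_stop=8)
print(robot.move_linear(P(-110,0,160),speed=30,f_stop=22),robot.current_contact_force())
q=Ro.from_euler("z",-R[3]).apply(np.array(robot.current_tcp_pos())-R[:3]);print("stop rack x",q)
robot.move_linear(P(q[0]+8,0,160),speed=60);robot.move_linear(P(q[0]+8,0,230),speed=150);print(robot.current_t())
```

```text
pred far edge rows [np.float64(210.8), np.float64(215.0), np.float64(219.2)] near [np.float64(243.6), np.float64(247.6), np.float64(251.5)]
True [2.35343305 0.57115636 0.99145729]
stop rack x [-9.02181923e+01 -4.37519677e-02  1.60368926e+02]
13.925
```

The gate is firmly at its end stop at the same place (-90.2). Now I'll grasp the orange plate and lift it.

Run:
```python
from bench import robot
from h import *;import pickle
R,E=pickle.load(open("pose.pkl","rb"));o=down(R[3]);P=lambda *p:place(R,p)[0]
robot.move_gripper(.40)
robot.move_ptp(P(0,24,200),o)
print(robot.move_linear(P(0,24,108),speed=90,f_stop=6),robot.current_tcp_pos())
robot.move_gripper(0);print("w",robot.current_gripper_width(),robot.current_finger_force(),robot.current_contact_force())
robot.move_linear(P(0,24,125),speed=40);print(robot.current_contact_force(),robot.current_ft_torque())
robot.move_linear(P(0,24,310),speed=150)
print("w",robot.current_gripper_width(),robot.current_contact_force(),robot.current_ft_torque(),robot.current_t())
d=robot.get_image("wrist");pickle.dump(d,open("w6.pkl","wb"))
for sc in("scene","top"):
    k=robot.get_image(sc);cv2.imwrite(f"pics/{sc}6.png",k["img"])
    g=cv2.resize(k["img"][(120,150)[sc=="top"]:(120,150)[sc=="top"]+150,(110,280)[sc=="top"]:(110,280)[sc=="top"]+150],(400,400),interpolation=cv2.INTER_CUBIC)
    G=g if sc=="scene" else np.hstack([G,g])
cv2.imwrite("pics/lift.png",G)
for k in(98,180,278): 
    oo,pz=seatori(E[3]);print(k,robot.inverse_kinematics(place(E,(3.8,0,46.4))[0]+k*pz,oo))
```

```text
False [ 577.1051654  -219.38467779  108.7207658 ]
w 0.08478063430273654 29.99961644411087 [-0.05816576  0.25185215  0.91785389]
[-0.32995729 -0.16787319 -2.33065871] [0.07902612 0.0070953  0.02092186]
w 0.08450427624146795 [-0.64822714 -0.51255396 -1.87821402] [ 0.00961929 -0.0255605  -0.04215399] 18.8583
98 [ 0.08381169  0.21034629  1.87276933  0.08161995  0.7140617  -0.20875185]
180 [ 0.07350876  0.07627513  1.82317062  0.0727999   0.89790995 -0.20214133]
278 [ 0.05923364 -0.05213843  1.72483683  0.06843676  1.12507443 -0.1997183 ]
```

View pics/lift.png

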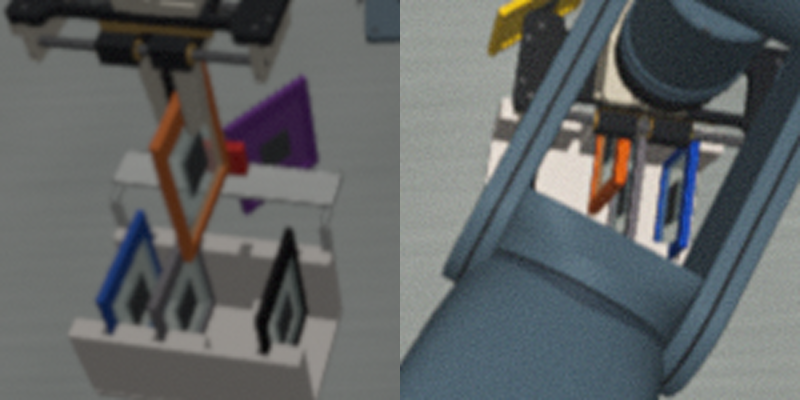

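The lift is clean: the orange plate is held (width 0.085 ≈ 8 mm), and blue, grey and black are still in their slots. The plate's near lower corner is at crop (190,255). Next I'll check its offset in the hand.

Run:
```python
from bench import robot
from h import *;import pickle
R,E=pickle.load(open("pose.pkl","rb"));d=pickle.load(open("w6.pkl","rb"));D=pickle.load(open("v0.pkl","rb"))
t=np.array(robot.current_tcp_pos());Rt=RM(robot.current_eef_rot());W=lambda x,y,z:t+Rt@np.array([x,y,z])
print(t,robot.current_eef_rot())
h=cv2.cvtColor(d["img"],cv2.COLOR_BGR2HSV);m=cv2.inRange(h,np.array((6,150,60)),np.array((16,255,255)));k,l,st,c=cv2.connectedComponentsWithStats(m);i=1+st[1:,4].argmax();print("wrist blob",st[i],c[i])
for dx in(-5,0,5): print(dx,"top far end",[proj(d,W(55+dx,y,-31.3))[0].round(1) for y in(-4,4)],"bot far",proj(d,W(55+dx,0,98.7))[0].round(1))
s=dict(D["scene"]);s["img"]=cv2.imread("pics/scene6.png")
m=cv2.inRange(cv2.cvtColor(s["img"],cv2.COLOR_BGR2HSV),np.array((6,130,50)),np.array((16,255,255)))[:, :230];m[:150]*=1
k,l,st,c=cv2.connectedComponentsWithStats(m);i=1+st[1:,4].argmax();print("scene blob",st[i],c[i])
for dx in(-5,0,5): print(dx,"scene corners: far-top,near-top,near-bot,far-bot",[proj(s,W(a+dx,0,z))[0].round(1) for a,z in((-55,-31.3),(55,-31.3),(55,98.7),(-55,98.7))])
ys,xs=np.nonzero(l==i);print("leftmost",xs.min(),ys[xs.argmin()],"lowest",xs[ys.argmax()],ys.max(),"right",xs.max(),ys[xs.argmax()])
```

```text
[ 576.33696522 -218.92684255  308.99192953] [-3.14097799e+00  1.73402462e-03 -2.03006265e-01]
wrist blob [ 268  141   19  172 3134] [276.9444799  229.32961072]
-5 top far end [array([267.2, 179.1]), array([287.1, 179.1])] bot far [277.1 149.5]
0 top far end [array([267.1, 166.7]), array([287.2, 166.6])] bot far [277.1 142.8]
5 top far end [array([267., 154.]), array([287.3, 154. ])] bot far [277.1 136.1]
scene blob [166 148  31  70 489] [179.14314928 183.60940695]
-5 scene corners: far-top,near-top,near-bot,far-bot [array([184.9, 136.8]), array([167.7, 173.2]), array([180.8, 216.1]), array([195.2, 180.3])]
0 scene corners: far-top,near-top,near-bot,far-bot [array([184.2, 138.3]), array([166.9, 175. ]), array([180.1, 217.9]), array([194.6, 181.9])]
5 scene corners: far-top,near-top,near-bot,far-bot [array([183.4, 139.9]), array([166. , 176.8]), array([179.4, 219.6]), array([193.9, 183.4])]
leftmost 166 175 lowest 180 217 right 196 181
```

The plate is centred in the hand to within about 1 mm, and its depth is as expected. Now to the easel: approach, touch the panel lightly above the lip, then lower until it makes contact.

Run:
```python
from bench import robot
from h import *;import pickle
R,E=pickle.load(open("pose.pkl","rb"));o,pz=seatori(E[3])
ey=Ro.from_euler("z",E[3]).apply([0,1,0]);n=np.cross(ey,pz);S=place(E,(3.8,0,46.4))[0]-1*ey
print("n",n)
T=lambda h,g:S+(98.7+h)*pz+g*n   # h lower edge above ledge, g gap to panel
robot.move_ptp(T(170,6),o);print(robot.current_gripper_width(),robot.current_t())
robot.move_linear(T(40,6),speed=120);robot.sleep(.2)
print(robot.move_linear(T(14,6),speed=50,f_stop=5))
robot.sleep(.3)
f=lambda:(np.array(robot.current_tcp_pos())-S)@np.c_[pz,n,ey]-[98.7,0,0]
print("at",f(),robot.current_contact_force())
print("panel touch",robot.move_linear(T(14,-6),speed=12,f_stop=4),f(),robot.current_contact_force(),robot.current_t())
```

```text
n [0.91241203 0.22343989 0.34289781]
0.07994946247634145 20.45
False
at [ 1.42649131e+01  6.20731525e+00 -1.33919748e-02] [ 0.46211341  0.32640843 -1.18334487]
panel touch True [13.93199567 -0.43135629 -0.08978434] [2.11221432 0.90918455 1.26932111] 23.5
```

```bash
python3 - <<'E'
from bench import robot
from h import *;import pickle
R,E=pickle.load(open("pose.pkl","rb"));o,pz=seatori(E[3])
ey=Ro.from_euler("z",E[3]).apply([0,1,0]);n=np.cross(ey,pz);S=place(E,(3.8,0,46.4))[0]-1*ey
T=lambda h,g:S+(98.7+h)*pz+g*n
f=lambda:((np.array(robot.current_tcp_pos())-S)@np.c_[pz,n,ey]-[98.7,0,0]).round(2)
robot.move_linear(T(14,1.2),speed=15);robot.sleep(.2)
print("down",robot.move_linear(T(-6,1.2),speed=12,f_stop=5),f(),robot.current_contact_force(),robot.current_gripper_width())
h=f()[0]
print("panel",robot.move_linear(T(h,-4),speed=8,f_stop=4),f(),robot.current_contact_force(),robot.current_t())
E
python3 - <<'E'
from bench import robot
import cv2,numpy as np
a=robot.get_image("scene")["img"][150:270,290:410];b=robot.get_image("wrist")["img"]
cv2.imwrite("pics/seat.png",np.hstack([cv2.resize(a,(400,400),interpolation=cv2.INTER_CUBIC),cv2.resize(b[:300,80:480],(400,300)) if 0 else cv2.copyMakeBorder(cv2.resize(b,(400,300)),0,100,0,0,cv2.BORDER_CONSTANT)]))
E
```

```text
down True [-0.49  1.06  0.17] [-1.47838029 -0.19206398  3.9269652 ] 0.08674332671435525
panel True [-0.47 -0.32 -0.01] [-0.33718241  0.05612521  3.07504464] 25.5
```

View pics/seat.png

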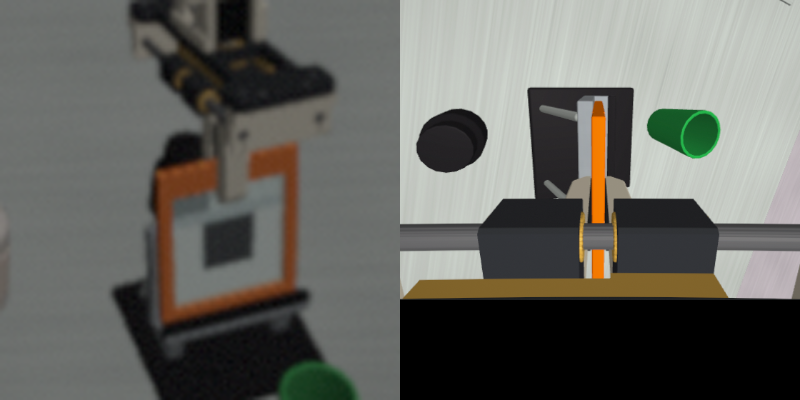

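It's seated: the ledge and panel contacts match the nominal seat within 0.5 mm, and the picture shows the plate centred on the ledge, its lower edge inside the black lip. Now I'll release, retreat and shut the gate.

Run:
```python
from bench import robot
from h import *;import pickle
R,E=pickle.load(open("pose.pkl","rb"));o,pz=seatori(E[3])
p=np.array(robot.current_tcp_pos())
robot.move_gripper(.35);robot.sleep(.2)
print(robot.move_linear(p+60*pz,speed=80,f_stop=6))
robot.move_linear(p+180*pz,speed=200);robot.move_gripper(0)
o=down(R[3]);P=lambda *p:place(R,p)[0]
f=lambda:Ro.from_euler("z",-R[3]).apply(np.array(robot.current_tcp_pos())-R[:3]).round(2)
robot.move_ptp(P(-134,0,300),o);robot.move_linear(P(-134,0,230),speed=150)
print(robot.move_linear(P(-134,0,160),speed=100,f_stop=6),f())
print(robot.move_linear(P(-92,0,160),speed=50,f_stop=15),f())
print(robot.move_linear(P(-66,0,160),speed=25,f_stop=12),f());robot.sleep(.2)
x=f()[0];robot.move_linear(P(x-4,0,160),speed=40);robot.sleep(.2)
print("again",robot.move_linear(P(-66,0,160),speed=25,f_stop=20),f(),robot.current_t())
x=f()[0];robot.move_linear(P(x-10,0,160),speed=60);robot.move_linear(P(x-10,0,240),speed=150)
robot.move_ptp(P(-130,0,360),o)
d=robot.get_image("wrist");s=robot.get_image("scene")
print("rows gate far edge if shut",proj(d,P(-35,0,149)),"5 open",proj(d,P(-40,0,149)))
a=cv2.resize(s["img"][130:280,120:420],(800,400),interpolation=cv2.INTER_CUBIC);b=cv2.resize(d["img"][0:140,100:500],(571,200))
cv2.imwrite("pics/end.png",np.vstack([a,cv2.copyMakeBorder(b,0,0,0,229,cv2.BORDER_CONSTANT)]));print(robot.current_t())
```

```text
False
False [-133.46   -0.29  160.7 ]
False [-9.1650e+01  1.1000e-01  1.5983e+02]
True [-76.09   0.23 159.44]
again True [-76.23   0.16 159.52] 34.4167
rows gate far edge if shut [[277.12863564  95.85943888]] 5 open [[277.13121821 100.89726068]]
36.0833
```

View pics/end.png

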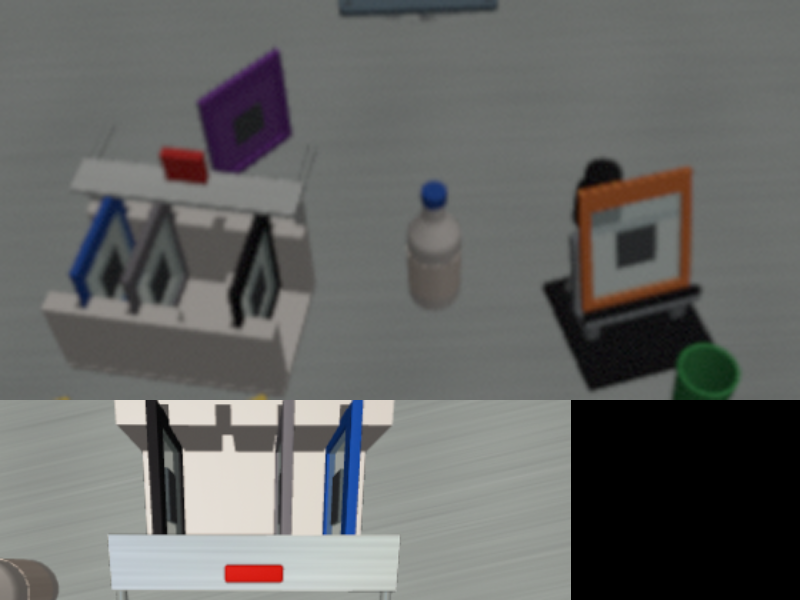

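The end picture shows the orange plate upright and centred on the easel and the gate shut over the other three plates. The gate's far edge is at row ≈95, against 96 predicted for shut, and two pushes stopped at the same place. The bottle, lens and beaker are in place.

```bash
python3 -c "
from bench import robot
print(robot.hand_in())"
```

```text
the job is handed in; nothing more can be done
None
```

The job is handed in at about 36 s of the 61 s limit: the gate was opened, the orange plate now stands upright and centred on the easel ledge against the panel, and the gate is shut again over the other three plates.

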